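# Let the ratchet hoist's tray down onto its seat

### The arm

A 6-joint arm with a two-finger parallel gripper is mounted at the origin on a cart in front of the work surface, level with it; the furniture and walls round the work are solid. World frame = base frame: x ahead of the robot, y to its left, z up, the work surface at z = 0. Lengths are in m, angles in rad, forces in N, time in s.
With the tool pointing down it reaches from about 0.225 to 0.875 m from the base axis. Payload 3.4 kg.
Tool frame: the origin (TCP) lies on the centre line of the jaws, within the pads' length; the fingertips stand 17 mm ahead of it and the grasp point (between the pads) lies 2 mm behind it; z points along the fingers, y is the line along which they close (so a half turn about z gives the same grasp; the last joint's range is limited). The gripper opens to 85 mm and grips with 20 to 120 N. Pads are 22 mm wide; open, the fingers measure 114 mm over their backs; the gripper's body (76 mm by 85 mm) begins 54 mm behind the grasp point. The pads swing forward as they close: fully open they stand 13 mm farther back than shut.
Start: joints at [-1.36, 0.276, 1.505, -0, 1.361, -0.121], TCP at [0.187, -0.544, 0.248] pointing down, gripper open.
Joint ranges: [-2.89, 2.89], [-0.75, 2.08], [0.22, 2.7], [-1.18, 4.32], [0.11, 2.71], [-2.7, 2.7]. Speed limits (rad/s): [2.57, 2.57, 3.14, 3.14, 3.14, 3.14].

### API

Orientations are given as a unit quaternion [w, x, y, z].
In Python, from rig import manip gives the robot as it stands.
- The arm moves only by the tool move_arm, never from a script. Its argument "steps" is one flat list of numbers, 7 for each row, row after row: the turn, a rotation vector about the world's x, y, z normalised to -1 to 1, where 1 is 360 degrees, then the shift along the world's x, y, z normalised to -1 to 1, where 1 is 1 m, then the opening, from -1 (shut) to 1 (fully open). A call has exactly 10 rows; each row is the pose to reach, as a shift and turn from the pose commanded when the call began, turning the shorter way round; what a row does not reach only later rows make up. A row lasts 1/10 s, in which the tool goes at most 50 mm and 8.59 degrees, less where a joint would pass 70% of its speed; a pose out of reach is approached as far as the arm can. A call with a number of a shift or a turn outside -1 to 1 is refused whole. A call with a gripper value outside its range is refused whole. The fingers move at their own pace and stop on an object; "squeeze" is the grip in N (left out, the last holds). Time passes only in rows, so rows that repeat a pose let the fingers close, or fill a call up. It gives the time, the measured TCP pose, the force, the opening and the grip force at its end, in the units of the state.
- manip.get_state(): the state, without advancing time (a new reading comes with each control period).
- manip.get_image(name): name is "side" or "top"; returns a dict with "pixels" (420x560x3 uint8, blue, green, red), "fx", "fy", "cx", "cy" (pixels), "R" (3x3) and "t" (3): a world point X has camera coordinates R X + t. Camera axes: x right, y down, z forward; pixel columns grow to the right and rows downward; lengths in m; the calibration is good to about 2 mm. A picture is of the moment at which its call begins. There is no depth.
- manip.sign_off(): hands the job in; it is judged then, once.
The state is a dict: "clock": time; "qpos": joint angles; "qd": joint speeds; "effort": joint torques, N m; "position": TCP position; "ee_rot": TCP orientation; "contact_force": force on the tool from outside, world axes, zero at the start; "moment": the same for the moment, N m; "width": finger opening in m; "gripper_force": force on a finger pad.
Only numpy, scipy, OpenCV 4.12 (cv2) and the standard library are available. Lean on these libraries where they do the work, as an engineer would, in place of code of your own. Each camera call takes 0.05 s, during which the arm holds its last target. There are 200 camera calls.

### The job

The steel canister stands on the raised tray of the small ratchet hoist on the range. Set the pawl's release lever to off, wind the crank up a little so that the pawl springs clear, then let the crank turn back slowly by hand, never letting it run, until you feel the tray sit on its hidden seat with its whole weight. Then put the release lever fully back so that the pawl is on again, and let go; the canister must stay standing on the tray and the things around must be left alone.

Things in the scene. Friction and masses are not known exactly. Their poses are not given: they have to be found in the camera images.
- hoist: Stand of the hoist, fixed to the range top: dark base plate 280 x 210 mm, top at 18 mm. Origin: centre of its underside, on the range top. Its x axis points from the crank side (front, toward the robot) to the tray side, y to the left, z up.
- mast: Upright tube 40 x 50 mm, 353 mm tall, 45 mm behind the hoist's origin (this origin: its foot). Its steel drip guard, 170 mm wide, underside 353 mm up, overhangs to 68 mm in front of the hoist's origin: over the far side of the crank's circle a vertical gripper hits it; a wrist leaning 30 to 45 deg to the front clears it. The tray's hidden seat is in the tube, 60 to 110 mm below the start.
- tray: Steel tray 130 x 150 mm with a low rim behind the mast, guided on the mast and geared to the crank: it sinks 35 mm per rad of crank, without slack. Origin: on the mast's axis, 4 mm above the plate, whose centre lies 107 mm along hoist x. With the canister 1.7 to 2.3 kg, about 9 to 14 N at the crank grip. Let down slowly: well under 0.15 m/s.
- canister: Plain open steel canister, 111 mm across, 210 mm tall, standing loose on the tray. Origin: centre of its base.
- crank_axis (a point): Foot of the crank shaft on the steel console plate (70 mm in front of the hoist's origin, 115 mm up). Its frame is the console's: z along the shaft, out of the plate, leaning 35 deg from vertical to the front; x up the plate's slope (to the mast); y to the hoist's left. Console coordinates below are in this frame.
- crank (a joint): Crank angle, rad: 0 at the start, positive (counter-clockwise about the shaft's z) lowers the tray; range -0.7 to 3.8. With the pawl in, it cannot turn positive. Winding up (negative) takes the load plus slight friction. With the pawl out, the load drives it: the tray runs down unless the grip is held. When the tray sits, the load leaves the grip and it turns no further.
- crank_grip (a point): Middle of the black crank grip: cylinder 25 mm in diameter, 66 mm long, free to spin, parallel to the shaft and 60 mm from it; from 48 to 114 mm above the plate (crank arm's top at 42), this point at 81. Its direction from the shaft is -130 deg + crank (0 = console x, 90 = y). It can be held with the tool along the shaft, in one orientation all the way round.
- lever (a joint): Pawl release lever, rad: 0 = on, 0.75 = off. Positive is counter-clockwise about console z: its knob is pulled to the front for off. Stays where left (about 2 N at the knob; a hard yank on its stop may skip a tooth). Set off, it only loads a spring: the loaded tooth still holds the pawl until the crank is wound up by about 0.1 to 0.2 rad; then the pawl springs clear and stays clear.
- lever_knob (a point): Knob on the lever's end: black cylinder 20 mm in diameter, parallel to the shaft, from 24 to 70 mm above the plate (lever bar's top: 29 mm); this point on its axis, 58 mm up. It moves on a 105 mm radius round the pin at console (-60, 46) mm: from (7, 126) at 0 to (-65, 151) mm at 0.75 rad.
- pawl_tip (a point): Tip of the steel pawl, 10 mm above the plate: at console (0, 36) mm while in a tooth, about (0, 60) mm when sprung clear with the lever off.
- honey_jar: Honey jar, 71 mm across, 110 mm tall, a bystander left of the hoist. Origin: centre of its base.
- pepper_mill: Dark wooden pepper mill, 58 mm across, 170 mm tall, a bystander right of the hoist. Origin: centre of its base.
- tin: Low food tin, 76 mm across, 58 mm tall, a bystander right of the hoist. Origin: centre of its base.

How it is judged:
By the outcome, as a careful person would: the job done as asked, in the order asked, and still so for the second after the job is handed in, with the robot touching nothing.
It also fails if it takes over 72 s, if anything falls off the work surface, if the arm or the gripper's body presses on something with over 40 N, if the wrist force passes 120 N, or if a joint passes its speed limit or range.

## Working session

There is one attempt and no reset: what is moved stays moved. The work goes in short steps, Python scripts to look and compute and a tool call to move; the robot and the scene stay as the last step left them, time stands still between calls to the robot, and variables do not carry over. Pictures are saved under pics/ and viewed, at most 12 in all, crops included, and the job is handed in when it is done.

Besides the shell and the picture viewer there is one more tool, called after ">>>" as name(argument=value, ...), one argument or row to a line, values as JSON. move_arm: Moves the arm, as the interface text tells. Scaled input: -1 to 1 covers 1 m each way for a shift and 360 degrees each way for a turn. Its arguments: {"type":"object","properties":{"steps":{"type":"array"},"squeeze":{"type":"number"}},"required":["steps"]}

```bash
mkdir -p pics; ls
python3 - <<'E'
from rig import manip
import cv2,numpy as np
for n in("side","top"):
    d=manip.get_image(n);cv2.imwrite(f"pics/{n}0.png",d["pixels"])
    np.savez(f"{n}.npz",**d)
    print(n,d["fx"],d["fy"],d["cx"],d["cy"],np.round(d["R"],3).tolist(),np.round(d["t"],3))
print(manip.get_state())
E
```

```text
pics
side 392.88577668250105 392.88577668250105 280.3686638541604 210.16319600932113 [[0.985, -0.171, -0.022], [-0.098, -0.446, -0.889], [0.142, 0.878, -0.456]] [-0.624  0.176  1.01 ]
top 459.22981678023916 459.22981678023916 280.5387347838455 206.29927532853173 [[0.324, -0.946, -0.003], [-0.846, -0.289, -0.449], [0.424, 0.148, -0.894]] [-0.219  0.596  1.394]
{'clock': 0.1, 'qpos': array([-1.35998994e+00,  2.76570303e-01,  1.50599762e+00,  1.01322327e-05,
        1.36070788e+00, -1.20989551e-01]), 'qd': array([ 0.00016706, -0.0005022 , -0.00548652, -0.00037274,  0.00070807,
       -0.00190451]), 'effort': array([ 1.62595683e-03, -4.17701054e+01, -2.46405602e+01, -1.71957895e-04,
        5.80996988e-03, -3.80622339e-06]), 'position': array([ 0.18721331, -0.54320787,  0.24750776]), 'ee_rot': array([-8.40946975e-04,  9.86270290e-01,  1.65136932e-01, -3.28321721e-05]), 'contact_force': array([ 0.22016364,  0.62906187, -0.22563398]), 'moment': array([ 0.0070635 , -0.05157336, -0.05143557]), 'gripper_force': 0.0, 'width': 0.08536099493616738}
```

View pics/side0.png

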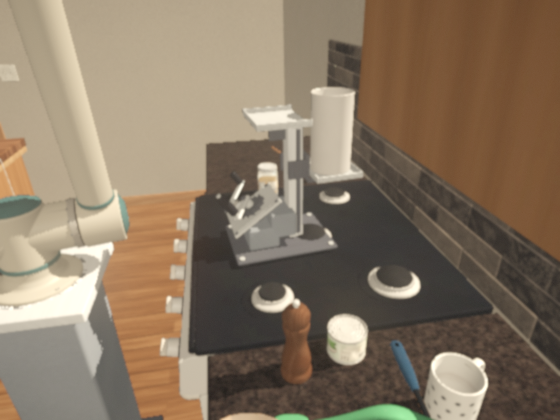

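View pics/top0.png

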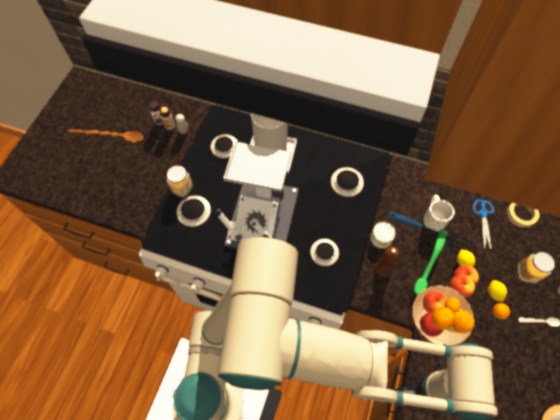

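Side: hoist base about (280,240), drip guard (278,118), canister (332,130) on the tray. Top: console about (255,220), guard (262,160). I'll zoom in on both.

Run:
```python
import cv2
a=cv2.imread("pics/side0.png")[90:270,200:370];b=cv2.imread("pics/top0.png")[100:280,190:320]
a=cv2.resize(a,None,fx=3.3,fy=3.3,interpolation=cv2.INTER_CUBIC)
cv2.imwrite("pics/sc.png",a)
b=cv2.resize(b,None,fx=3.3,fy=3.3,interpolation=cv2.INTER_CUBIC);cv2.imwrite("pics/tc.png",b)
h=min(a.shape[0],b.shape[0]);ab=cv2.hconcat([a[:h,:],b[:h,:]])
print(ab.shape)
cv2.imwrite("pics/crop.png",cv2.resize(ab,(800,int(h*800/ab.shape[1]))) if ab.shape[1]>800 else ab)
```

```text
(594, 990, 3)
```

View pics/sc.png

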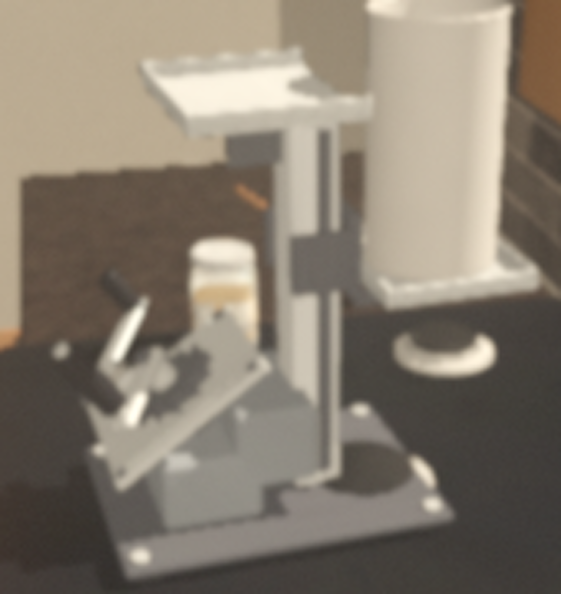

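View pics/tc.png

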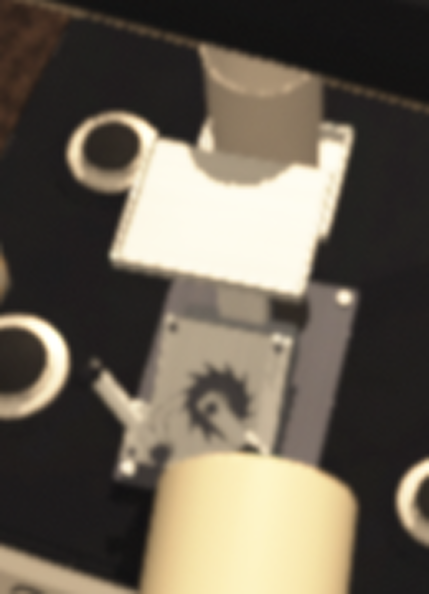

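Side zoom: lever knob top near crop (108,275), grip top (62,350), base corners (128,578), (455,518), (90,453). Top zoom: knob (95,365), shaft (210,407), base corner (357,290). Now I fit the hoist pose.

```bash
cat > h.py <<'E'
import numpy as np,cv2
from scipy.optimize import least_squares
from scipy.spatial.transform import Rotation as Ro
C={n:dict(np.load(n+".npz")) for n in("side","top")}
a=np.deg2rad(35);Rc=np.array([[np.cos(a),0,-np.sin(a)],[0,1,0],[np.sin(a),0,np.cos(a)]])
con=lambda x,y,z:Rc@(np.array([x,y,z])/1000)+[-.07,0,.115]
def proj(n,X):
    d=C[n];p=d["R"]@X+d["t"];return np.array([d["fx"]*p[0]/p[2]+d["cx"],d["fy"]*p[1]/p[2]+d["cy"]])
def W(p,X): return Ro.from_euler('z',p[2]).apply(X)+np.array([p[0],p[1],0])
E
python3 - <<'E'
from h import *
S=lambda x,y:((x+.5)/3.3-.5+200,(y+.5)/3.3-.5+90)
T=lambda x,y:((x+.5)/3.3-.5+190,(y+.5)/3.3-.5+100)
g=(-38.6,-46)
obs=[("side",[-.14,-.105,0],S(128,578)),("side",[.14,-.105,.009],S(455,517)),("side",[-.14,.105,.018],S(90,453)),
("side",con(7,126,70),S(108,276)),("side",con(*g,114),S(62,351)),
("top",con(7,126,70),T(95,365)),("top",[.14,-.105,.018],T(357,290)),("top",[-.14,.105,.018],T(115,478)),
("top",con(0,0,45),T(211,407)),("side",[-.068,.085,.36],S(142,66)),("side",[-.068,-.085,.353],S(187,133)),("top",[-.068,.085,.36],T(112,262)),("top",[-.068,-.085,.36],T(305,295))]
f=lambda p:np.concatenate([proj(n,W(p,np.array(X)))-u for n,X,u in obs])
r=least_squares(f,[.5,0,0],loss="soft_l1")
print(r.x);[print(n,np.round(X,3),v) for (n,X,u),v in zip(obs,np.round(f(r.x).reshape(-1,2),1))]
np.save("p.npy",r.x)
p=r.x
im=cv2.imread("pics/sc.png");tm=cv2.imread("pics/tc.png")
def dr(n,X,c):
    u=proj(n,W(p,np.array(X)));o=(200,90) if n=="side" else (190,100)
    q=tuple(int(v) for v in np.round((u-o+.5)*3.3-.5));cv2.circle(im if n=="side" else tm,q,3,c,-1)
for n in("side","top"):
    for s in(-1,1):
        for t in(-1,1): dr(n,[.14*s,.105*t,.018],(0,0,255))
    for z in(24,58,70): dr(n,con(7,126,z),(0,255,0))
    for z in(48,81,114): dr(n,con(*g,z),(255,0,0))
    dr(n,con(0,0,0),(0,255,255));dr(n,con(-60,46,15),(255,0,255))
cv2.imwrite("pics/ov.png",cv2.resize(np.hstack([im,tm[:594]]),(800,480)))
print("yaw",np.rad2deg(p[2]),"grip",W(p,con(*g,81)),"knob",W(p,con(7,126,58)), "knob off",W(p,con(-65,151,58)),"axis",W(p,con(0,0,81)))
E
```

```text
[0.64040669 0.05794598 0.10627134]
side [-0.14  -0.105  0.   ] [0.2 4. ]
side [ 0.14  -0.105  0.009] [0.4 1.7]
side [-0.14   0.105  0.018] [-1.3 -1.6]
side [-0.104  0.126  0.176] [-0.4 -0.1]
side [-0.167 -0.046  0.186] [0.1 0.7]
top [-0.104  0.126  0.176] [-3.7  3.6]
top [ 0.14  -0.105  0.018] [ 0.8 -0.5]
top [-0.14   0.105  0.018] [-0.9 -0.9]
top [-0.096  0.     0.152] [ 0.1 -0.5]
side [-0.068  0.085  0.36 ] [-0.   2.9]
side [-0.068 -0.085  0.353] [0.8 2. ]
top [-0.068  0.085  0.36 ] [ 0.1 -0.9]
top [-0.068 -0.085  0.36 ] [-1.2  0.5]
yaw 6.088899202368547 grip [ 0.4980424  -0.00350145  0.15921127] knob [0.53005856 0.17288965 0.16652585] knob off [0.46876055 0.19149264 0.12522835] axis [0.52460401 0.04559294 0.18135132]
```

View pics/ov.png

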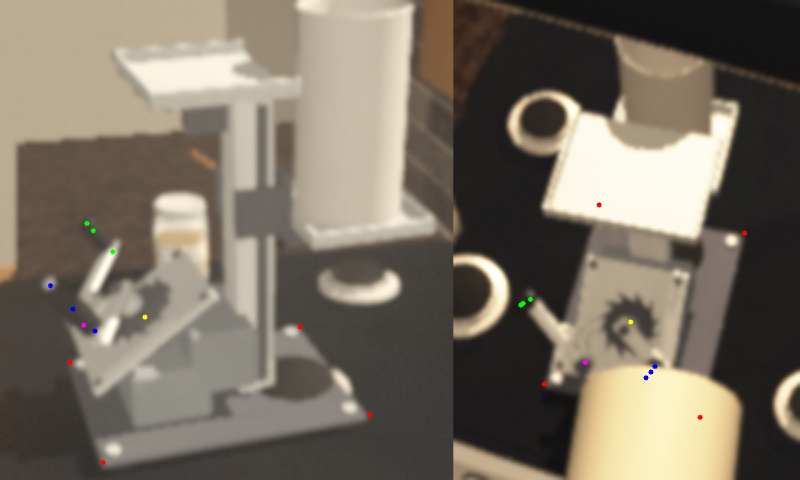

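Run:
```python
from h import *
S=lambda x,y:((x+.5)/3.3-.5+200,(y+.5)/3.3-.5+90)
T=lambda x,y:((x+.5)/3.3-.5+190,(y+.5)/3.3-.5+100)
g=(-38.6,-46)
obs=[("side",[.14,-.105,.018],S(455,515)),("side",[-.14,.105,.018],S(90,453)),("side",[-.14,-.105,.018],S(126,570)),
("side",con(7,126,70),S(108,276)),("side",con(*g,114),S(62,351)),
("top",[.14,-.105,.018],T(357,290)),("top",[-.14,.105,.018],T(115,480)),
("top",con(0,0,45),T(211,407)),("side",[-.068,.085,0],S(142,66)),("side",[-.068,-.085,0],S(187,130)),("top",[-.068,.085,0],T(112,262)),("top",[-.068,-.085,0],T(305,295))]
def f(p):
    o=[]
    for i,(n,X,u) in enumerate(obs):
        X=np.array(X,float)
        if i>=8:X[2]=p[3]
        o.append(proj(n,W(p,X)+[0,0,p[4]])-u)
    return np.concatenate(o)
for fixz in(0,1):
    r=least_squares(lambda q:np.append(f(q),q[4]*1e6*fixz),[.6,0,0,.36,0],loss="soft_l1")
    print(r.x);[print(n,np.round(X,3),v) for (n,X,u),v in zip(obs,np.round(f(r.x).reshape(-1,2),1))]
p=r.x;np.save("p.npy",p)
print("grip",W(p,con(*g,81)),"knob",W(p,con(7,126,58)), "knob off",W(p,con(-65,151,58)),"axis",W(p,con(0,0,81)))
Z=np.cos(p[2]);print("console z",Ro.from_euler('z',p[2]).apply(Rc.T).tolist())
# dark knob profile in top view
im=cv2.imread("pics/top0.png")[190:240,200:240]
cv2.imwrite("pics/k.png",cv2.resize(np.clip(im.astype(float)*3,0,255).astype('uint8'),None,fx=12,fy=12,interpolation=cv2.INTER_CUBIC))
print(proj("top",W(p,con(7,126,24))),proj("top",W(p,con(7,126,70))))
```

```text
[6.39635570e-01 5.66807763e-02 1.06252431e-01 3.62311160e-01
 4.18270529e-05]
side [ 0.14  -0.105  0.018] [ 0.4 -0.2]
side [-0.14   0.105  0.018] [-1.5 -1.3]
side [-0.14  -0.105  0.018] [0.1 1. ]
side [-0.104  0.126  0.176] [-0.7  0.1]
side [-0.167 -0.046  0.186] [-0.2  0.9]
top [ 0.14  -0.105  0.018] [ 1.1 -0.3]
top [-0.14   0.105  0.018] [-0.7 -1.2]
top [-0.096  0.     0.152] [ 0.3 -0.2]
side [-0.068  0.085  0.   ] [-0.3  2.2]
side [-0.068 -0.085  0.   ] [ 0.3 -0.9]
top [-0.068  0.085  0.   ] [ 0.3 -1. ]
top [-0.068 -0.085  0.   ] [-0.9  0.4]
[6.39640512e-01 5.67030149e-02 1.06256090e-01 3.62341111e-01
 9.40050170e-12]
side [ 0.14  -0.105  0.018] [ 0.4 -0.2]
side [-0.14   0.105  0.018] [-1.5 -1.3]
side [-0.14  -0.105  0.018] [0.1 1. ]
side [-0.104  0.126  0.176] [-0.7  0.1]
side [-0.167 -0.046  0.186] [-0.2  0.9]
top [ 0.14  -0.105  0.018] [ 1.1 -0.3]
top [-0.14   0.105  0.018] [-0.7 -1.2]
top [-0.096  0.     0.152] [ 0.3 -0.2]
side [-0.068  0.085  0.   ] [-0.3  2.2]
side [-0.068 -0.085  0.   ] [ 0.3 -0.9]
top [-0.068  0.085  0.   ] [ 0.3 -1. ]
top [-0.068 -0.085  0.   ] [-0.9  0.4]
grip [ 0.49727529 -0.00474225  0.15921127] knob [0.52929413 0.17164837 0.16652585] knob off [0.46799641 0.19025228 0.12522835] axis [0.52383764 0.04435174 0.18135132]
console z [[0.8145321340525188, 0.08687620076110666, 0.573576436351046], [-0.10605625825729768, 0.9943601309809548, 0.0], [-0.5703415403776154, -0.060831370663947004, 0.8191520442889918]]
[218.77863617 212.13007795] [215.05192818 214.1895592 ]
```

View pics/k.png

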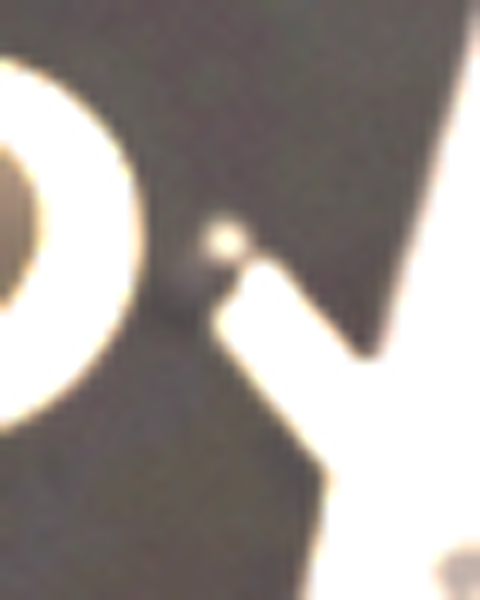

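Zoomed knob (dark blob near top-view pixel (215,214)) matches the model at (215,214). Next is a motion helper, plus a check of where the bystanders are.

```bash
cat >> h.py <<'E'
P=np.load("p.npy")
RW=Ro.from_euler('z',P[2]).as_matrix()@Rc          # console->world
org=W(P,con(0,0,0))
Rt=RW@np.diag([1.,-1,-1])                           # tool along shaft
cw=lambda x,y,z:RW@(np.array([x,y,z])/1000)+org
R0=Ro.from_quat([0.98627,0.165137,0,0]).as_matrix()
def rows(pos0,Ra,pos1,Rb):
    rv=Ro.from_matrix(Rb@Ra.T).as_rotvec()/(2*np.pi)
    return np.round(rv,4).tolist(),np.round(np.array(pos1)-pos0,4).tolist()
def cf(s):  # force & tcp in console frame
    return np.round(RW.T@s["contact_force"],1),np.round(RW.T@(s["position"]-org)*1000,1)
E
python3 - <<'E'
from h import *
def ray(n,u,z):
    d=C[n];v=np.array([(u[0]-d["cx"])/d["fx"],(u[1]-d["cy"])/d["fy"],1]);c=-d["R"].T@d["t"];w=d["R"].T@v;return np.round(c+w*(z-c[2])/w[2],3)
print("jar",ray("side",(267,163.5),.11),ray("top",(177,173),.11),"mill",ray("top",(391,254),.165),ray("side",(297,375),0),"tin",ray("top",(385,230),.058))
a=np.array([.187,-.544,.248]);A=np.array([.36,-.2,.36]);B=cw(7,126,126)
print(rows(a,R0,A,R0));print(rows(a,R0,B,Rt),B,cw(7,126,56),cw(-65,151,56))
print(cw(7,126,56)-B)
E
```

```text
jar [0.658 0.407 0.11 ] [0.656 0.382 0.11 ] mill [ 0.577 -0.398  0.165] [ 0.592 -0.418  0.   ] tin [ 0.704 -0.372  0.058]
([0.0, 0.0, 0.0], [0.173, 0.344, 0.112])
([0.0212, -0.0951, -0.0348], [0.3035, 0.7115, -0.0258]) [0.49051091 0.16751183 0.22222819] [0.53043481 0.17177003 0.16488755] [0.46913709 0.19037395 0.12359005]
[ 0.03992391  0.0042582  -0.05734064]
```

>>> move_arm(
  steps=[0,0,0,0.02,0.04,0.02,1,0,0,0,0.035,0.08,0.04,1,0,0,0,0.055,0.12,0.055,1,0,0,0,0.08,0.16,0.07,1,0,0,0,0.1,0.2,0.08,1,0,0,0,0.12,0.24,0.09,1,0,0,0,0.14,0.28,0.1,1,0,0,0,0.155,0.31,0.11,1,0,0,0,0.173,0.344,0.112,1,0,0,0,0.173,0.344,0.112,1],
  squeeze=30,
)

```text
clock: 1.1
position: [0.3616, -0.1959, 0.3608]
ee_rot: [-0.001, 0.986, 0.168, 0.001]
contact_force: [-0.2, -1.2, -0.1]
width: 0.0855
gripper_force: 0.0
```

>>> move_arm(
  steps=[0.002,-0.0095,-0.0035,0.013,0.038,-0.005,1,0.0042,-0.019,-0.007,0.026,0.077,-0.015,1,0.0064,-0.0285,-0.0104,0.04,0.117,-0.03,1,0.0085,-0.038,-0.0139,0.055,0.157,-0.045,1,0.0106,-0.0476,-0.0174,0.07,0.197,-0.06,1,0.0127,-0.057,-0.0209,0.085,0.237,-0.08,1,0.0148,-0.0666,-0.0244,0.1,0.277,-0.1,1,0.017,-0.0761,-0.0278,0.113,0.317,-0.118,1,0.0191,-0.0856,-0.0313,0.122,0.345,-0.13,1,0.0212,-0.0951,-0.0348,0.1305,0.3675,-0.138,1],
)

```text
clock: 2.1
position: [0.4901, 0.1689, 0.2208]
ee_rot: [-0.016, 0.952, 0.051, 0.3]
contact_force: [0.6, -1.2, -0.1]
width: 0.0853
gripper_force: 0.0
```

Run:
```python
from h import *
from rig import manip
s=manip.get_state();print(s["clock"],cf(s),np.round(s["qpos"],2),np.round(Ro.from_quat(s["ee_rot"][[1,2,3,0]]).as_matrix()-Rt,3))
x=[manip.get_image(n)["pixels"] for n in("side","top")]
a=cv2.resize(x[0][130:270,180:320],(400,400));b=cv2.resize(x[1][160:300,170:310],(400,400))
cv2.imwrite("pics/a1.png",np.hstack([a,b]))
```

```text
2.1 (array([ 0.3, -1.3, -0.3]), array([  6. , 127.4, 124.9])) [ 0.25 -0.03  2.11 -0.19  0.45  1.87] [[-0.     0.     0.   ]
 [ 0.     0.     0.001]
 [ 0.    -0.     0.   ]]
```

View pics/a1.png

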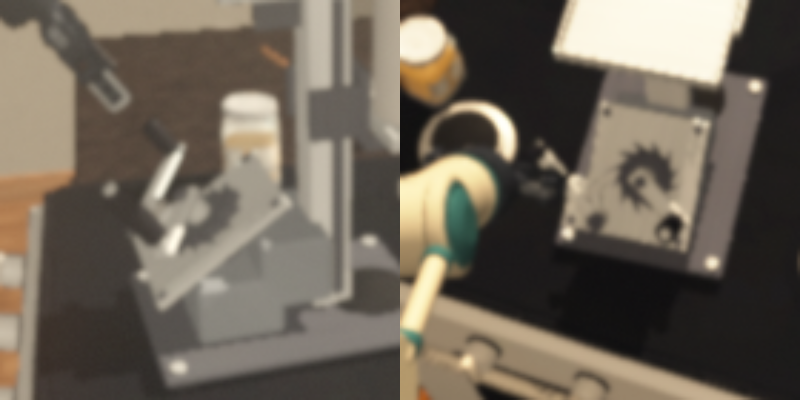

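Side: the open jaws at (115,95) point straight along the knob axis at (158,135). Descending.

>>> move_arm(
  steps=[0,0,0,0.004,0.0004,-0.0057,1,0,0,0,0.008,0.0009,-0.0115,1,0,0,0,0.012,0.0013,-0.0172,1,0,0,0,0.016,0.0017,-0.0229,1,0,0,0,0.02,0.0021,-0.0287,1,0,0,0,0.024,0.0026,-0.0344,1,0,0,0,0.028,0.003,-0.0401,1,0,0,0,0.032,0.0034,-0.0459,1,0,0,0,0.036,0.0038,-0.0516,1,0,0,0,0.0399,0.0043,-0.0573,1],
)

```text
clock: 3.2
position: [0.531, 0.1723, 0.1645]
ee_rot: [-0.016, 0.952, 0.051, 0.3]
contact_force: [-1.7, -0.1, -0.0]
width: 0.085
gripper_force: 0.0
```

>>> move_arm(
  steps=[0,0,0,0,0,0,-1,0,0,0,0,0,0,-1,0,0,0,0,0,0,-1,0,0,0,0,0,0,-1,0,0,0,0,0,0,-1,0,0,0,0,0,0,-1,0,0,0,0,0,0,-1,0,0,0,0,0,0,-1,0,0,0,0,0,0,-1,0,0,0,0,0,0,-1],
  squeeze=25,
)

```text
clock: 4.2
position: [0.5307, 0.1722, 0.1654]
ee_rot: [-0.016, 0.952, 0.051, 0.301]
contact_force: [-4.3, -0.4, 5.6]
width: 0.0195
gripper_force: 26.4
```

Run:
```python
from h import *
from rig import manip
s=manip.get_state();print(s["clock"],cf(s),np.round(s["qpos"],3),s["position"],s["width"])
t0=np.arctan2(80,67)
for k in range(0,11):
    t=t0+.76*k/10; print(np.round(RW@np.array([-60+105*np.cos(t)-7,46+105*np.sin(t)-126,0])/1000,4).tolist())
```

```text
4.2 (array([-0.4,  0.1,  7.1]), array([  7.5, 126.4,  56.2])) [ 0.235  0.111  2.143 -0.261  0.289  1.928] [0.5307052  0.17217713 0.16536426] 0.0195040344845998
[0.0003, 0.0005, 0.0002]
[-0.0054, 0.0048, -0.0034]
[-0.0113, 0.0086, -0.0072]
[-0.0173, 0.0119, -0.0112]
[-0.0236, 0.0146, -0.0154]
[-0.03, 0.0167, -0.0196]
[-0.0365, 0.0182, -0.024]
[-0.043, 0.0191, -0.0285]
[-0.0496, 0.0194, -0.0331]
[-0.0561, 0.0191, -0.0376]
[-0.0626, 0.0183, -0.0422]
```

```bash
cat >> h.py <<'E'
def fk(q,th):
    z=lambda a:Ro.from_euler('z',a);y=lambda a:Ro.from_euler('y',a)
    r1=z(q[0]);r2=r1*y(q[1]);r3=r2*y(q[2]);r5=r3*z(q[3])*y(q[4]);r6=r5*z(q[5])
    return r1.apply([th[0],0,th[1]])+r2.apply([0,0,th[2]])+r3.apply([th[3],0,th[4]])+r5.apply([0,0,th[5]]),r6.as_matrix()
E
python3 - <<'E'
from h import *
from rig import manip
s=manip.get_state()
D=[([-1.36,.2766,1.506,0,1.3607,-.121],[.1872,-.5432,.2475]),(s["qpos"],s["position"]),([ 0.25,-0.03,2.11,-0.19,0.45,1.87],[.4901,.1689,.2208])]
w=[1,1,.1]
f=lambda t:np.append(np.concatenate([(fk(q,t)[0]-p)*k for (q,p),k in zip(D,w)]),1e-3*(t-[0,.1,.4,0,.4,.2]))
r=least_squares(f,[0,.1,.4,0,.4,.2]);th=r.x;np.save("th.npy",th);print(th,r.fun[:9])
Rm=Ro.from_quat(s["ee_rot"][[1,2,3,0]]).as_matrix();K=fk(s["qpos"],th)[1].T@Rm;print(np.round(K,3), np.round(fk(D[0][0],th)[1].T@R0,3))
lo=[-2.89,-.75,.22,-1.18,.11,-2.7];hi=[2.89,2.08,2.7,4.32,2.71,2.7]
q=s["qpos"];t0=np.arctan2(80,67)
for k in range(0,11,2):
    t=t0+.76*k/10;p=s["position"]+RW@np.array([-60+105*np.cos(t)-7,46+105*np.sin(t)-126,0])/1000
    def g(x):
        a,b=fk(x,th);return np.concatenate([(a-p)*10,Ro.from_matrix(b@K@Rt.T).as_rotvec()])
    o=least_squares(g,np.clip(q,lo,hi),bounds=(lo,hi));q=o.x;print(np.round(q,2),o.cost)
E
```

```text
[ 0.87873346 -0.48560894 -0.38467227 -0.46377938 -0.30873611 -0.58507139] [-0.06786197 -0.01451928  0.00022999  0.00024348 -0.0006694   0.00037504
 -0.00091784  0.00035034 -0.00604442]
[[ 0. -1.  0.]
 [ 1.  0.  0.]
 [-0.  0.  1.]] [[-0.    -1.    -0.002]
 [ 1.    -0.    -0.   ]
 [ 0.    -0.002  1.   ]]
[ 0.24  0.06  2.16 -0.24  0.32  1.9 ] 1.260506568483347e-07
[ 0.25  0.07  2.16 -0.28  0.3   1.95] 0.00022913125786987545
[ 0.26  0.06  2.16 -0.32  0.29  2.  ] 0.0009617816256468583
[ 0.26  0.06  2.16 -0.36  0.27  2.04] 0.0022615426269402576
[ 0.26  0.04  2.16 -0.39  0.27  2.07] 0.0041388998357918564
[ 0.27  0.03  2.16 -0.41  0.26  2.09] 0.006547524404035036
```

```bash
cat >> h.py <<'E'
_fk=fk
def fk(q,th):
    a,b=_fk(q,th);return a+Ro.from_euler('z',q[0]).apply([0,th[6],0]),b
E
cat > ik.py <<'E'
from h import *
lo=[-2.89,-.75,.22,-1.18,.11,-2.7];hi=[2.89,2.08,2.7,4.32,2.71,2.7]
K=np.array([[0,-1,0],[1,0,0],[0,0,1.]])
def ik(q,p,R,th):
    def g(x):
        a,b=fk(x,th);return np.concatenate([(a-p)*10,Ro.from_matrix(b@K@R.T).as_rotvec()])
    o=least_squares(g,np.clip(q,lo,hi),bounds=(lo,hi));return o.x,o.cost
E
python3 - <<'E'
from ik import *
from rig import manip
s=manip.get_state()
D=[([-1.36,.2766,1.506,0,1.3607,-.121],[.1872,-.5432,.2475]),(s["qpos"],s["position"]),([ 0.25,-0.03,2.11,-0.19,0.45,1.87],[.4901,.1689,.2208])]
w=[1,1,.1];i=[0,.1,.4,0,.4,.2,.07]
f=lambda t:np.append(np.concatenate([(fk(q,t)[0]-p)*k for (q,p),k in zip(D,w)]),3e-3*(t-i))
r=least_squares(f,i);th=r.x;np.save("th.npy",th);print(th,np.round(r.fun[:9],4))
q=s["qpos"];t0=np.arctan2(80,67)
for k in range(0,11,2):
    t=t0+.76*k/10;p=s["position"]+RW@np.array([-60+105*np.cos(t)-7,46+105*np.sin(t)-126,0])/1000
    q,c=ik(q,p,Rt,th);print(np.round(q,2),c)
E
```

```text
[4.55881906e-04 1.21731528e-01 6.35967416e-01 5.51957046e-02
 4.17737521e-01 3.44265638e-01 6.92867400e-02] [-0.0001 -0.     -0.     -0.      0.0001 -0.      0.0002 -0.0001  0.0005]
[ 0.24  0.11  2.14 -0.26  0.29  1.93] 8.47738760404014e-28
[ 0.27  0.11  2.17 -0.34  0.27  2.03] 7.893466233447852e-24
[ 0.29  0.11  2.19 -0.44  0.25  2.15] 5.380362405615567e-21
[ 0.31  0.12  2.22 -0.54  0.23  2.27] 1.2978605108781687e-31
[ 0.33  0.12  2.26 -0.65  0.21  2.4 ] 1.0303869673871324e-26
[ 0.34  0.12  2.29 -0.79  0.19  2.55] 2.9356214591207325e-20
```

>>> move_arm(
  steps=[-0.0018,-0.0002,0.0026,-0.0028,0.0022,-0.0018,-1,-0.0036,-0.0004,0.0052,-0.0057,0.0043,-0.0036,-1,-0.0054,-0.0006,0.0078,-0.0086,0.0063,-0.0055,-1,-0.0072,-0.0008,0.0104,-0.0116,0.0081,-0.0074,-1,-0.009,-0.001,0.013,-0.0146,0.0098,-0.0094,-1,-0.0109,-0.0012,0.0156,-0.0176,0.0114,-0.0114,-1,-0.0127,-0.0014,0.0182,-0.0207,0.0128,-0.0135,-1,-0.0145,-0.0016,0.0208,-0.0239,0.0141,-0.0156,-1,-0.0163,-0.0018,0.0234,-0.0271,0.0152,-0.0177,-1,-0.0181,-0.0019,0.026,-0.0303,0.0162,-0.0198,-1],
)

```text
clock: 5.2
position: [0.5022, 0.1887, 0.1468]
ee_rot: [0.014, 0.942, 0.146, 0.302]
contact_force: [0.7, -1.9, 5.0]
width: 0.0194
gripper_force: 26.2
```

Run:
```python
from h import *
from rig import manip
s=manip.get_state();print(s["clock"],cf(s),np.round(s["qpos"],3),s["position"],s["width"])
```

```text
5.2 (array([ 3.3, -2. ,  3.9]), array([-24.9, 145.9,  56.3])) [ 0.303  0.115  2.207 -0.489  0.241  2.007] [0.5021594  0.18874083 0.14679059] 0.01943801801251295
```

>>> move_arm(
  steps=[-0.0018,-0.0002,0.0026,-0.0032,0.0008,-0.0022,-1,-0.0036,-0.0004,0.0052,-0.0065,0.0015,-0.0044,-1,-0.0054,-0.0006,0.0078,-0.0097,0.002,-0.0066,-1,-0.0072,-0.0008,0.0104,-0.013,0.0024,-0.0089,-1,-0.009,-0.001,0.013,-0.0163,0.0026,-0.0112,-1,-0.0109,-0.0012,0.0156,-0.0196,0.0027,-0.0135,-1,-0.0127,-0.0014,0.0182,-0.0228,0.0026,-0.0157,-1,-0.0145,-0.0016,0.0208,-0.0261,0.0024,-0.018,-1,-0.0163,-0.0018,0.0234,-0.0295,0.002,-0.0204,-1,-0.0181,-0.0019,0.026,-0.0326,0.0016,-0.0226,-1],
)

```text
clock: 6.2
position: [0.4696, 0.1908, 0.1242]
ee_rot: [0.044, 0.923, 0.239, 0.299]
contact_force: [0.2, -0.7, 6.7]
width: 0.0191
gripper_force: 26.4
```

```bash
cat > st.py <<'E'
from h import *
from rig import manip
s=manip.get_state();f,p=cf(s);print(s["clock"],f,p,np.round(s["qpos"],3),round(s["width"],4))
print("lever",np.arctan2(p[1]-46,p[0]+60)-np.arctan2(80,67),np.hypot(p[1]-46,p[0]+60))
c=np.arctan2(p[1],p[0]);print("crank",(c+np.deg2rad(130)+2)%(2*np.pi)-2,"rad",np.hypot(*p[:2]),"Ftan",-np.sin(c)*f[0]+np.cos(c)*f[1],"Frad",np.cos(c)*f[0]+np.sin(c)*f[1])
E
python3 st.py
```

```text
6.2 [ 4.  -0.7  5.4] [-64.2 151.3  56.2] [ 0.339  0.12   2.291 -0.803  0.184  2.156] 0.0191
lever 0.7370571675376765 105.38372739659573
crank 4.241021045511692 rad 164.3573241446818 Ftan -3.4087924156444034 Frad -2.2068380699646255
```

>>> move_arm(
  steps=[0,0,0,-0.0006,0,-0.0004,-1,0,0,0,-0.0012,0,-0.0008,-1,0,0,0,-0.0018,-0.0001,-0.0012,-1,0,0,0,-0.0024,-0.0002,-0.0017,-1,0,0,0,-0.0028,-0.0002,-0.0021,-1,0,0,0,-0.0028,-0.0002,-0.0021,-1,0,0,0,-0.0028,-0.0002,-0.0021,-1,0,0,0,-0.0028,-0.0002,-0.0021,-1,0,0,0,-0.0028,-0.0002,-0.0021,-1,0,0,0,-0.0028,-0.0002,-0.0021,-1],
)

```text
clock: 7.2
position: [0.4682, 0.1906, 0.1232]
ee_rot: [0.044, 0.922, 0.239, 0.3]
contact_force: [3.0, -3.3, 7.7]
width: 0.0191
gripper_force: 26.5
```

```bash
python3 st.py
```

```text
7.2 [ 6.6 -3.6  4.8] [-65.9 151.3  56.2] [ 0.341  0.12   2.297 -0.84   0.18   2.196] 0.0191
lever 0.7531641245435312 105.46516012409027
crank 4.2505040420785 rad 165.02878536788666 Ftan -4.613376983311124 Frad -5.9360553240224405
```

>>> move_arm(
  steps=[0,0,0,0,0,0,1,0,0,0,0,0,0,1,0,0,0,0,0,0,1,0,0,0,0,0,0,1,0,0,0,0,0,0,1,0,0,0,-0.004,-0.0005,0.006,1,0,0,0,-0.014,-0.0015,0.02,1,0,0,0,-0.024,-0.0025,0.034,1,0,0,0,-0.034,-0.0036,0.0485,1,0,0,0,-0.0428,-0.0046,0.0614,1],
)

```text
clock: 8.2
position: [0.4215, 0.1851, 0.1823]
ee_rot: [0.044, 0.924, 0.238, 0.297]
contact_force: [-0.4, -0.0, 0.1]
width: 0.0854
gripper_force: 0.0
```

```bash
python3 st.py
python3 - <<'E'
from ik import *
from rig import manip
s=manip.get_state();th=np.load("th.npy")
print("fk err",fk(s["qpos"],th)[0]-s["position"])
Rm=Ro.from_quat(s["ee_rot"][[1,2,3,0]]).as_matrix()
for b in(0,.4,np.pi/2):
    R=Ro.from_rotvec(RW[:,2]*b).as_matrix()@Rt
    q=s["qpos"];print("roll",b)
    q,c=ik([.1,.1,2.1,-.1,.35,1.7],cw(-38.6,-46,150),R,th);print(np.round(q,2),c)
    for k in(-.3,0,1,2,3,3.2):
        t=np.deg2rad(-130)+k;q,c=ik(q,cw(60*np.cos(t),60*np.sin(t),81),R,th);print(k,np.round(q,2),c)
pc=s["position"]
for T in(cw(-38.6,-46,152),cw(-38.6,-46,80)): print(rows(pc,Rm,T,Rt))
E
```

```text
8.2 [-0.3  0.   0.3] [-70.6 150.8 131.6] [ 0.38  -0.055  2.261 -0.435  0.375  1.806] 0.0854
lever 0.7979944836494992 105.33470463242398
crank 4.277585096043959 rad 166.50825805346713 Ftan 0.27169823604468357 Frad 0.12720089830739162
fk err [-1.34598757e-03 -1.21200449e-04  2.47326105e-05]
roll 0
[-0.38 -0.13  2.22  0.53  0.56  0.71] 6.421257452050676e-29
-0.3 [-0.29  0.02  2.3   0.73  0.34  0.54] 2.7448547176238753e-21
0 [-0.32  0.02  2.26  0.71  0.37  0.54] 1.0273182649300682e-21
1 [-0.29  0.05  2.13  0.54  0.45  0.75] 2.0068973664114852e-29
2 [-0.15  0.06  2.04  0.33  0.46  1.06] 3.332692291746743e-20
3 [-0.01  0.05  2.08  0.16  0.41  1.33] 6.693881331977797e-25
3.2 [0.01 0.05 2.1  0.14 0.39 1.37] 1.6566324363994312e-24
roll 0.4
[-0.38 -0.13  2.22  0.53  0.56  0.31] 2.4125685964456645e-26
-0.3 [-0.29  0.02  2.3   0.73  0.34  0.14] 2.7522465813771884e-21
0 [-0.32  0.02  2.26  0.71  0.37  0.14] 1.0563052949380758e-21
1 [-0.29  0.05  2.13  0.54  0.45  0.35] 1.3602371421611494e-29
2 [-0.15  0.06  2.04  0.33  0.46  0.66] 3.375717987555273e-20
3 [-0.01  0.05  2.08  0.16  0.41  0.93] 5.94158053360139e-25
3.2 [0.01 0.05 2.1  0.14 0.39 0.97] 1.5312811085941172e-24
roll 1.5707963267948966
[-0.38 -0.13  2.22  0.53  0.56 -0.87] 4.1436768527157236e-30
-0.3 [-0.29  0.02  2.3   0.73  0.34 -1.03] 3.55237000185908e-21
0 [-0.32  0.02  2.26  0.71  0.37 -1.03] 1.2165526240685042e-21
1 [-0.29  0.05  2.13  0.54  0.45 -0.82] 2.4914611563223872e-29
2 [-0.15  0.06  2.04  0.33  0.46 -0.51] 3.576959744593421e-20
3 [-0.01  0.05  2.08  0.16  0.41 -0.24] 4.634008275200735e-25
3.2 [ 0.01  0.05  2.1   0.14  0.39 -0.2 ] 1.3757478132595155e-24
([0.0361, 0.0037, -0.052], [0.0353, -0.1941, 0.0351])
([0.0361, 0.0037, -0.052], [0.0764, -0.1898, -0.0239])
```

>>> move_arm(
  steps=[0.0036,0.0004,-0.0052,0.0035,-0.01,0.008,1,0.0072,0.0007,-0.0104,0.007,-0.03,0.015,1,0.0108,0.0011,-0.0156,0.01,-0.055,0.021,1,0.0144,0.0015,-0.0208,0.014,-0.08,0.026,1,0.018,0.0019,-0.026,0.018,-0.105,0.031,1,0.0217,0.0022,-0.0312,0.022,-0.13,0.035,1,0.0253,0.0026,-0.0364,0.026,-0.15,0.035,1,0.0289,0.003,-0.0416,0.031,-0.17,0.035,1,0.0325,0.0033,-0.0468,0.034,-0.186,0.035,1,0.0361,0.0037,-0.052,0.0353,-0.1941,0.0351,1],
)

```text
clock: 9.2
position: [0.4577, -0.0104, 0.217]
ee_rot: [-0.016, 0.952, 0.049, 0.301]
contact_force: [0.3, -0.2, -0.3]
width: 0.0853
gripper_force: 0.0
```

```bash
python3 st.py
python3 - <<'E'
from h import *
from rig import manip
s=manip.get_state();Rm=Ro.from_quat(s["ee_rot"][[1,2,3,0]]).as_matrix()
print(rows(s["position"],Rm,cw(-38.6,-46,80),Rt))
x=[manip.get_image(n)["pixels"] for n in("side","top")]
a=cv2.resize(x[0][130:270,180:320],(400,400));b=cv2.resize(x[1][160:300,190:330],(400,400))
cv2.imwrite("pics/a2.png",np.hstack([a,b]))
E
```

```text
9.2 [ 0.1 -0.2 -0.4] [-38.2 -47.4 151.2] [-0.388 -0.136  2.22   0.526  0.568  0.704] 0.0853
lever -2.215100770254125 95.91037482983789
crank 0.01979918858883689 rad 60.876925020897694 Ftan 0.20336112567693293 Frad 0.09297447264389669
([-0.0001, 0.0001, 0.0006], [0.0402, 0.0057, -0.0586])
```

View pics/a2.png

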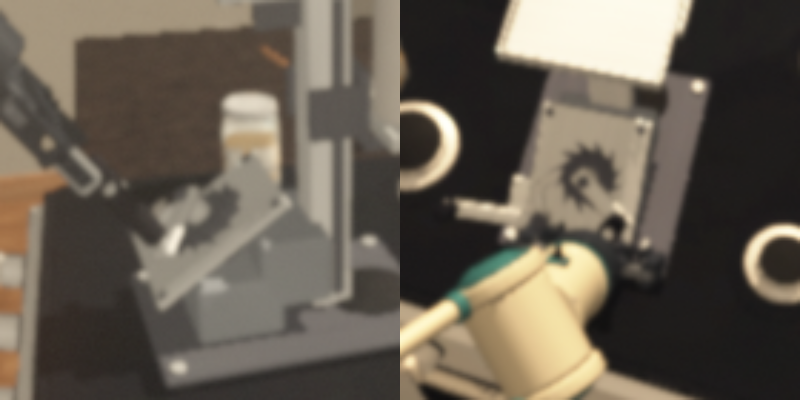

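Top: lever knob at (445,205), swung to off. Side: jaws at (95,180) lined up above the crank grip top at (115,187). Descend and close.

>>> move_arm(
  steps=[0,0,0.0001,0.004,0.0006,-0.0059,1,0,0,0.0001,0.008,0.0011,-0.0117,1,0,0,0.0002,0.012,0.0017,-0.0176,1,0,0,0.0003,0.016,0.0023,-0.0234,1,0,0,0.0003,0.02,0.0028,-0.0293,1,0,0,0.0004,0.0241,0.0034,-0.0352,1,0,0,0.0005,0.0281,0.004,-0.041,1,0,0,0.0006,0.0322,0.0046,-0.0469,1,0,0,0.0006,0.0362,0.0051,-0.0527,1,0,0,0.0006,0.0402,0.0057,-0.0586,1],
)

```text
clock: 10.3
position: [0.4981, -0.0033, 0.1579]
ee_rot: [-0.016, 0.952, 0.052, 0.3]
contact_force: [-0.3, 0.2, 0.0]
width: 0.0851
gripper_force: 0.0
```

>>> move_arm(
  steps=[0,0,0,0,0,0,-1,0,0,0,0,0,0,-1,0,0,0,0,0,0,-1,0,0,0,0,0,0,-1,0,0,0,0,0,0,-1,0,0,0,0,0,0,-1,0,0,0,0,0,0,-1,0,0,0,0,0,0,-1,0,0,0,0,0,0,-1,0,0,0,0,0,0,-1],
  squeeze=60,
)

```text
clock: 11.3
position: [0.4995, -0.0061, 0.1604]
ee_rot: [-0.013, 0.951, 0.052, 0.303]
contact_force: [-1.9, -7.3, 4.0]
width: 0.0237
gripper_force: 58.4
```

```bash
python3 st.py
cat > arc.py <<'E'
import sys
from h import *
a0,a1,n=float(sys.argv[1]),float(sys.argv[2]),int(sys.argv[3])
c=lambda a:60.*np.array([np.cos(np.deg2rad(-130)+a),np.sin(np.deg2rad(-130)+a),0])/1000
for k in range(1,n+1): print(np.round(RW@(c(a0+(a1-a0)*k/n)-c(a0)),4).tolist())
E
python3 arc.py 0 -.28 10
```

```text
11.3 [ 0.1 -7.   4.8] [-36.2 -47.5  80.7] [-0.318  0.024  2.265  0.718  0.362  0.529] 0.0237
lever -2.195148253203814 96.48155264090644
crank 0.0469281321413999 rad 59.72177157452716 Ftan 4.322544244653779 Frad 5.506869460320491
[-0.0012, 0.001, -0.0007]
[-0.0023, 0.002, -0.0014]
[-0.0034, 0.0031, -0.0021]
[-0.0045, 0.0041, -0.0028]
[-0.0055, 0.0053, -0.0035]
[-0.0066, 0.0064, -0.0041]
[-0.0076, 0.0076, -0.0047]
[-0.0086, 0.0089, -0.0053]
[-0.0095, 0.0101, -0.0059]
[-0.0104, 0.0114, -0.0064]
```

>>> move_arm(
  steps=[0,0,0,-0.0011,0.0006,-0.0007,-1,0,0,0,-0.0022,0.001,-0.0014,-1,0,0,0,-0.0033,0.0018,-0.0021,-1,0,0,0,-0.0044,0.0026,-0.0028,-1,0,0,0,-0.0054,0.0038,-0.0035,-1,0,0,0,-0.0065,0.0049,-0.0041,-1,0,0,0,-0.0075,0.0061,-0.0047,-1,0,0,0,-0.0085,0.0074,-0.0053,-1,0,0,0,-0.0094,0.0086,-0.0059,-1,0,0,0,-0.0103,0.0099,-0.0064,-1],
)

```text
clock: 12.3
position: [0.4923, 0.0006, 0.1559]
ee_rot: [-0.009, 0.951, 0.051, 0.306]
contact_force: [1.8, -16.8, 1.6]
width: 0.0239
gripper_force: 59.4
```

```bash
python3 st.py; python3 arc.py -.25 0.15 10
```

```text
12.3 [  0.9 -16.9   1.3] [-44.1 -40.1  80.8] [-0.297  0.019  2.291  0.742  0.326  0.518] 0.0239
lever -2.26178870381367 87.55581077232966
crank -0.1347367117975038 rad 59.6055366555826 Ftan 13.10918488185135 Frad 10.703703645628458
[0.0014, -0.0018, 0.0008]
[0.0028, -0.0035, 0.0017]
[0.0043, -0.0052, 0.0026]
[0.0058, -0.0067, 0.0036]
[0.0074, -0.0082, 0.0045]
[0.009, -0.0097, 0.0056]
[0.0107, -0.011, 0.0066]
[0.0124, -0.0123, 0.0077]
[0.0142, -0.0135, 0.0089]
[0.016, -0.0146, 0.01]
```

>>> move_arm(
  steps=[0,0,0,-0.0007,0.0003,-0.0005,-1,0,0,0,-0.0014,0.0007,-0.0009,-1,0,0,0,-0.0021,0.0011,-0.0014,-1,0,0,0,-0.0028,0.0015,-0.0018,-1,0,0,0,-0.0035,0.0019,-0.0023,-1,0,0,0,-0.0042,0.0024,-0.0028,-1,0,0,0,-0.0049,0.0029,-0.0032,-1,0,0,0,-0.0055,0.0034,-0.0036,-1,0,0,0,-0.0055,0.0034,-0.0036,-1,0,0,0,-0.0055,0.0034,-0.0036,-1],
)

```text
clock: 13.3
position: [0.4881, 0.0051, 0.1534]
ee_rot: [-0.011, 0.95, 0.05, 0.307]
contact_force: [9.2, -8.4, 1.1]
width: 0.0239
gripper_force: 59.0
```

```bash
python3 st.py;  python3 - <<'E'
from h import *
from rig import manip
x=manip.get_image("top")["pixels"]
cv2.imwrite("pics/a3.png",cv2.resize(x[180:270,210:300],(540,540),interpolation=cv2.INTER_CUBIC))
E
```

```text
13.3 [ 7.4 -9.3 -3.8] [-48.5 -35.3  80.8] [-0.29   0.017  2.304  0.767  0.316  0.5  ] 0.0239
lever -2.3038812240594697 82.10931737628806
crank -0.24350064747916988 rad 59.98616507162297 Ftan 11.87390457698964 Frad -0.510284329119087
```

View pics/a3.png

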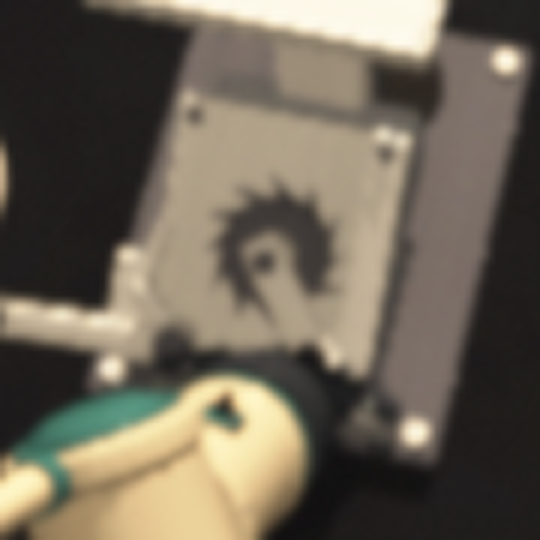

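```bash
for r in "-.24 .06" ".06 .46" ".46 .86" ".86 1.26" "1.26 1.56"; do echo $r; python3 arc.py $r 10; done
```

```text
-.24 .06
[0.001, -0.0013, 0.0006]
[0.0021, -0.0026, 0.0013]
[0.0032, -0.0039, 0.0019]
[0.0043, -0.0051, 0.0026]
[0.0055, -0.0063, 0.0034]
[0.0067, -0.0074, 0.0041]
[0.0079, -0.0085, 0.0049]
[0.0091, -0.0096, 0.0056]
[0.0104, -0.0106, 0.0064]
[0.0116, -0.0115, 0.0073]
.06 .46
[0.0017, -0.0012, 0.0011]
[0.0035, -0.0023, 0.0023]
[0.0053, -0.0034, 0.0035]
[0.0072, -0.0043, 0.0047]
[0.009, -0.0052, 0.0059]
[0.0109, -0.006, 0.0072]
[0.0128, -0.0067, 0.0084]
[0.0148, -0.0073, 0.0097]
[0.0167, -0.0078, 0.0111]
[0.0187, -0.0082, 0.0124]
.46 .86
[0.002, -0.0003, 0.0013]
[0.0039, -0.0005, 0.0027]
[0.0059, -0.0007, 0.0041]
[0.0079, -0.0007, 0.0054]
[0.0098, -0.0006, 0.0068]
[0.0118, -0.0004, 0.0082]
[0.0137, -0.0002, 0.0096]
[0.0157, 0.0002, 0.0109]
[0.0176, 0.0006, 0.0123]
[0.0195, 0.0012, 0.0137]
.86 1.26
[0.0019, 0.0006, 0.0014]
[0.0037, 0.0014, 0.0027]
[0.0055, 0.0022, 0.004]
[0.0073, 0.0031, 0.0053]
[0.0091, 0.0041, 0.0066]
[0.0108, 0.0052, 0.0079]
[0.0125, 0.0063, 0.0092]
[0.0141, 0.0076, 0.0104]
[0.0157, 0.0089, 0.0116]
[0.0173, 0.0103, 0.0128]
1.26 1.56
[0.0011, 0.0011, 0.0009]
[0.0022, 0.0023, 0.0017]
[0.0033, 0.0034, 0.0025]
[0.0043, 0.0047, 0.0034]
[0.0053, 0.0059, 0.0041]
[0.0063, 0.0073, 0.0049]
[0.0072, 0.0086, 0.0057]
[0.0081, 0.01, 0.0064]
[0.009, 0.0114, 0.0071]
[0.0098, 0.0128, 0.0078]
```

>>> move_arm(
  steps=[0,0,0,0.001,-0.0013,0.0006,-1,0,0,0,0.0021,-0.0026,0.0013,-1,0,0,0,0.0032,-0.0039,0.0019,-1,0,0,0,0.0043,-0.0051,0.0026,-1,0,0,0,0.0055,-0.0063,0.0034,-1,0,0,0,0.0067,-0.0074,0.0041,-1,0,0,0,0.0079,-0.0085,0.0049,-1,0,0,0,0.0091,-0.0096,0.0056,-1,0,0,0,0.0104,-0.0106,0.0064,-1,0,0,0,0.0116,-0.0115,0.0073,-1],
)

```text
clock: 14.35
position: [0.4996, -0.0063, 0.1606]
ee_rot: [-0.011, 0.95, 0.051, 0.307]
contact_force: [11.1, -7.3, -0.4]
width: 0.0231
gripper_force: 59.0
```

```bash
python3 st.py
```

```text
14.35 [ 8.2 -8.5 -6.2] [-36.  -47.8  80.9] [-0.316  0.023  2.271  0.737  0.35   0.513] 0.0231
lever -2.193910765209478 96.82169178443434
crank 0.052625247098972316 rad 59.84012032073465 Ftan 11.663746601093585 Frad 1.85661391395137
```

>>> move_arm(
  steps=[0,0,0,0.0017,-0.0012,0.0011,-1,0,0,0,0.0035,-0.0023,0.0023,-1,0,0,0,0.0053,-0.0034,0.0035,-1,0,0,0,0.0072,-0.0043,0.0047,-1,0,0,0,0.009,-0.0052,0.0059,-1,0,0,0,0.0109,-0.006,0.0072,-1,0,0,0,0.0128,-0.0067,0.0084,-1,0,0,0,0.0148,-0.0073,0.0097,-1,0,0,0,0.0167,-0.0078,0.0111,-1,0,0,0,0.0187,-0.0082,0.0124,-1],
)

```text
clock: 15.35
position: [0.5189, -0.0146, 0.1735]
ee_rot: [-0.011, 0.95, 0.05, 0.307]
contact_force: [13.1, -6.8, -0.9]
width: 0.0237
gripper_force: 59.2
```

```bash
python3 st.py
```

```text
15.35 [ 9.6 -8.2 -7.8] [-13.7 -58.1  81. ] [-0.323  0.032  2.216  0.669  0.387  0.581] 0.0237
lever -2.025908709165532 113.93199726152437
crank 0.4665614173316559 rad 59.69338321790783 Ftan 11.22569979915248 Frad 5.777859813054304
```

>>> move_arm(
  steps=[0,0,0,0.002,-0.0004,0.0013,-1,0,0,0,0.0039,-0.0007,0.0027,-1,0,0,0,0.0059,-0.001,0.0041,-1,0,0,0,0.0079,-0.0011,0.0054,-1,0,0,0,0.0098,-0.0011,0.0068,-1,0,0,0,0.0118,-0.001,0.0082,-1,0,0,0,0.0137,-0.0009,0.0096,-1,0,0,0,0.0157,-0.0006,0.0109,-1,0,0,0,0.0176,-0.0003,0.0123,-1,0,0,0,0.0195,0.0002,0.0137,-1],
)

```text
clock: 16.35
position: [0.5385, -0.0132, 0.1874]
ee_rot: [-0.012, 0.95, 0.051, 0.308]
contact_force: [15.5, -2.0, -1.9]
width: 0.0234
gripper_force: 59.2
```

```bash
python3 st.py
```

```text
16.35 [ 11.4  -3.7 -10.3] [ 10.4 -58.8  81.1] [-0.302  0.041  2.16   0.591  0.417  0.682] 0.0234
lever -1.8528828670282218 126.25054455328103
crank 0.8731919479044605 rad 59.71264522695339 Ftan 10.58134332516217 Frad 5.628958468051261
```

>>> move_arm(
  steps=[0,0,0,0.002,0.0006,0.0013,-1,0,0,0,0.0039,0.0013,0.0026,-1,0,0,0,0.0058,0.0021,0.0038,-1,0,0,0,0.0077,0.0029,0.0051,-1,0,0,0,0.0096,0.0039,0.0063,-1,0,0,0,0.0114,0.0049,0.0075,-1,0,0,0,0.0132,0.006,0.0088,-1,0,0,0,0.0149,0.0072,0.0099,-1,0,0,0,0.0166,0.0085,0.0111,-1,0,0,0,0.0183,0.0098,0.0122,-1],
)

```text
clock: 17.35
position: [0.5567, -0.0017, 0.2007]
ee_rot: [-0.014, 0.95, 0.051, 0.308]
contact_force: [9.9, 2.2, 7.4]
width: 0.0232
gripper_force: 60.2
```

```bash
python3 st.py
```

```text
17.35 [12.5  1.2  0.3] [ 33.8 -49.3  80.9] [-0.258  0.049  2.11   0.507  0.436  0.803] 0.0232
lever -1.666934375773331 133.7180989993501
crank 1.2991266127048768 rad 59.77399099943051 Ftan 10.98822395858188 Frad 6.078563501029429
```

>>> move_arm(
  steps=[0,0,0,0.0011,0.0011,0.0009,-1,0,0,0,0.0022,0.0022,0.0018,-1,0,0,0,0.0033,0.0033,0.0026,-1,0,0,0,0.0044,0.0045,0.0035,-1,0,0,0,0.0054,0.0057,0.0043,-1,0,0,0,0.0065,0.0071,0.0051,-1,0,0,0,0.0074,0.0084,0.0059,-1,0,0,0,0.0084,0.0098,0.0066,-1,0,0,0,0.0093,0.0112,0.0074,-1,0,0,0,0.0101,0.0126,0.0081,-1],
)

```text
clock: 18.35
position: [0.5662, 0.0121, 0.2084]
ee_rot: [-0.015, 0.95, 0.051, 0.308]
contact_force: [10.6, 5.5, 5.0]
width: 0.0234
gripper_force: 60.1
```

```bash
python3 st.py;  for r in "1.6 1.75" "1.75 1.9" "1.9 2.05" "2.05 2.2" "2.2 2.35" "2.35 2.5" "2.5 2.65" "2.65 2.8" "2.8 2.95" "2.95 3.1" "3.1 3.25"; do echo $r; python3 arc.py $r 3; done
```

```text
18.35 [12.   4.3 -2.3] [ 47.3 -36.5  81. ] [-0.216  0.052  2.081  0.441  0.444  0.902] 0.0234
lever -1.5290744586685137 135.3496952342339
crank 1.6117016341009895 rad 59.74562745506988 Ftan 10.735346289271803 Frad 6.873306340431665
1.6 1.75
[0.0012, 0.0025, 0.001]
[0.0023, 0.0052, 0.002]
[0.0033, 0.0078, 0.0029]
1.75 1.9
[0.0009, 0.0027, 0.0008]
[0.0016, 0.0056, 0.0016]
[0.0023, 0.0084, 0.0022]
1.9 2.05
[0.0005, 0.0029, 0.0006]
[0.0009, 0.0058, 0.0011]
[0.0012, 0.0088, 0.0015]
2.05 2.2
[0.0002, 0.003, 0.0003]
[0.0002, 0.006, 0.0006]
[0.0001, 0.009, 0.0007]
2.2 2.35
[-0.0002, 0.003, 0.0001]
[-0.0005, 0.006, 0.0001]
[-0.001, 0.0089, -0.0]
2.35 2.5
[-0.0006, 0.0029, -0.0002]
[-0.0013, 0.0058, -0.0004]
[-0.0021, 0.0087, -0.0008]
2.5 2.65
[-0.0009, 0.0028, -0.0004]
[-0.002, 0.0056, -0.001]
[-0.0031, 0.0083, -0.0016]
2.65 2.8
[-0.0013, 0.0026, -0.0007]
[-0.0026, 0.0052, -0.0014]
[-0.0041, 0.0077, -0.0023]
2.8 2.95
[-0.0016, 0.0024, -0.0009]
[-0.0032, 0.0047, -0.0019]
[-0.005, 0.0069, -0.0029]
2.95 3.1
[-0.0018, 0.0021, -0.0011]
[-0.0037, 0.0041, -0.0023]
[-0.0057, 0.006, -0.0035]
3.1 3.25
[-0.0021, 0.0018, -0.0013]
[-0.0042, 0.0034, -0.0027]
[-0.0064, 0.0049, -0.0041]
```

>>> move_arm(
  steps=[0,0,0,0.0004,0.0008,0.0003,-1,0,0,0,0.0008,0.0017,0.0007,-1,0,0,0,0.0012,0.0025,0.001,-1,0,0,0,0.0016,0.0034,0.0013,-1,0,0,0,0.002,0.0043,0.0017,-1,0,0,0,0.0023,0.0052,0.002,-1,0,0,0,0.0027,0.006,0.0023,-1,0,0,0,0.003,0.0069,0.0026,-1,0,0,0,0.0033,0.0078,0.0029,-1,0,0,0,0.0033,0.0078,0.0029,-1],
)

```text
clock: 19.35
position: [0.5695, 0.0205, 0.2114]
ee_rot: [-0.016, 0.95, 0.051, 0.308]
contact_force: [11.6, 8.2, 5.0]
width: 0.0234
gripper_force: 60.1
```

```bash
python3 st.py
```

```text
19.35 [13.1  6.9 -3.1] [ 52.4 -28.6  81. ] [-0.192  0.054  2.071  0.41   0.444  0.951] 0.0234
lever -1.4595507531857232 134.90337282662728
crank 1.7693139262397257 rad 59.69690109210025 Ftan 12.332633462232174 Frad 8.193055100890707
```

>>> move_arm(
  steps=[0,0,0,0.0003,0.0009,0.0003,-1,0,0,0,0.0006,0.0018,0.0006,-1,0,0,0,0.0009,0.0027,0.0008,-1,0,0,0,0.0012,0.0037,0.0011,-1,0,0,0,0.0014,0.0047,0.0014,-1,0,0,0,0.0017,0.0056,0.0016,-1,0,0,0,0.0019,0.0065,0.0018,-1,0,0,0,0.0021,0.0075,0.002,-1,0,0,0,0.0023,0.0084,0.0022,-1,0,0,0,0.0023,0.0084,0.0022,-1],
)

```text
clock: 20.35
position: [0.5717, 0.0294, 0.2136]
ee_rot: [-0.016, 0.95, 0.051, 0.308]
contact_force: [10.6, 9.5, 6.4]
width: 0.0236
gripper_force: 60.2
```

```bash
python3 st.py
```

```text
20.35 [13.1  8.3 -1.4] [ 56.2 -19.9  81. ] [-0.168  0.054  2.063  0.378  0.443  1.001] 0.0236
lever -1.389500425607115 133.58611454788257
crank 1.9286119672733641 rad 59.61920831409958 Ftan 12.196572557103774 Frad 9.578288879507818
```

>>> move_arm(
  steps=[0,0,0,0.0003,0.0009,0.0003,-1,0,0,0,0.0005,0.0019,0.0006,-1,0,0,0,0.0008,0.0028,0.0009,-1,0,0,0,0.0011,0.0038,0.0011,-1,0,0,0,0.0013,0.0048,0.0014,-1,0,0,0,0.0015,0.0057,0.0016,-1,0,0,0,0.0017,0.0067,0.0018,-1,0,0,0,0.0019,0.0077,0.002,-1,0,0,0,0.0021,0.0087,0.0021,-1,0,0,0,0.0021,0.0087,0.0021,-1],
)

```text
clock: 21.35
position: [0.5728, 0.0389, 0.215]
ee_rot: [-0.017, 0.95, 0.051, 0.307]
contact_force: [9.2, 12.7, 7.2]
width: 0.0235
gripper_force: 60.4
```

```bash
python3 st.py
```

```text
21.35 [12.7 11.6 -0.1] [ 58.7 -10.6  81. ] [-0.143  0.055  2.057  0.346  0.443  1.052] 0.0235
lever -1.3185463756957085 131.50380222639953
crank 2.0902741073717035 rad 59.649392285253 Ftan 13.672226467957232 Frad 10.436485203788184
```

>>> move_arm(
  steps=[0,0,0,0.0001,0.001,0.0001,-1,0,0,0,0.0001,0.002,0.0002,-1,0,0,0,0.0002,0.003,0.0003,-1,0,0,0,0.0002,0.004,0.0004,-1,0,0,0,0.0002,0.005,0.0005,-1,0,0,0,0.0002,0.006,0.0006,-1,0,0,0,0.0002,0.007,0.0006,-1,0,0,0,0.0001,0.008,0.0007,-1,0,0,0,0.0001,0.009,0.0007,-1,0,0,0,0.0001,0.009,0.0007,-1],
)

```text
clock: 22.35
position: [0.5725, 0.0485, 0.2155]
ee_rot: [-0.017, 0.95, 0.051, 0.306]
contact_force: [7.8, 13.1, 8.3]
width: 0.0236
gripper_force: 60.5
```

```bash
python3 st.py
```

```text
22.35 [12.3 12.2  1.5] [59.6 -1.1 80.9] [-0.118  0.055  2.055  0.316  0.439  1.099] 0.0236
lever -1.2487652198821748 128.54014936975918
crank 2.250473746971969 rad 59.61015014240444 Ftan 12.424897408086364 Frad 12.072776167830195
```

>>> move_arm(
  steps=[0,0,0,0,0.001,0.0001,-1,0,0,0,0.0001,0.002,0.0002,-1,0,0,0,0.0001,0.003,0.0003,-1,0,0,0,0.0001,0.004,0.0004,-1,0,0,0,0.0001,0.005,0.0005,-1,0,0,0,0.0001,0.006,0.0006,-1,0,0,0,0,0.007,0.0007,-1,0,0,0,0,0.008,0.0007,-1,0,0,0,0,0.0089,0.0007,-1,0,0,0,0,0.0089,0.0007,-1],
)

```text
clock: 23.35
position: [0.571, 0.058, 0.2151]
ee_rot: [-0.018, 0.951, 0.051, 0.305]
contact_force: [4.0, 14.6, 6.5]
width: 0.0233
gripper_force: 60.8
```

```bash
python3 st.py
```

```text
23.35 [ 8.3 14.1  2.1] [59.   8.6 80.9] [-0.093  0.055  2.054  0.285  0.437  1.147] 0.0233
lever -1.1781149509962439 124.73876702934017
crank 2.4136713743207174 rad 59.623485305708186 Ftan 12.755376444375518 Frad 10.246968906084872
```

>>> move_arm(
  steps=[0,0,0,-0.0002,0.001,-0.0001,-1,0,0,0,-0.0004,0.002,-0.0002,-1,0,0,0,-0.0006,0.0029,-0.0002,-1,0,0,0,-0.0009,0.0039,-0.0003,-1,0,0,0,-0.0011,0.0049,-0.0004,-1,0,0,0,-0.0013,0.0058,-0.0004,-1,0,0,0,-0.0016,0.0068,-0.0005,-1,0,0,0,-0.0018,0.0078,-0.0006,-1,0,0,0,-0.0021,0.0087,-0.0008,-1,0,0,0,-0.0021,0.0087,-0.0008,-1],
)

```text
clock: 24.35
position: [0.5682, 0.0672, 0.2138]
ee_rot: [-0.019, 0.951, 0.052, 0.304]
contact_force: [2.1, 16.1, 6.4]
width: 0.0233
gripper_force: 60.9
```

```bash
python3 st.py
```

```text
24.35 [ 6.8 15.8  3.1] [56.8 18.  80.9] [-0.069  0.054  2.058  0.258  0.43   1.191] 0.0233
lever -1.1088899811632775 120.1092835712544
crank 2.575817680324408 rad 59.583890440285955 Ftan 13.007542714531759 Frad 11.255391265061904
```

>>> move_arm(
  steps=[0,0,0,-0.0002,0.001,-0.0001,-1,0,0,0,-0.0004,0.002,-0.0002,-1,0,0,0,-0.0007,0.0029,-0.0003,-1,0,0,0,-0.0009,0.0039,-0.0004,-1,0,0,0,-0.0012,0.0049,-0.0005,-1,0,0,0,-0.0015,0.0058,-0.0007,-1,0,0,0,-0.0018,0.0068,-0.0008,-1,0,0,0,-0.0022,0.0077,-0.001,-1,0,0,0,-0.0025,0.0086,-0.0012,-1,0,0,0,-0.0025,0.0086,-0.0012,-1],
)

```text
clock: 25.35
position: [0.5642, 0.0761, 0.2116]
ee_rot: [-0.019, 0.951, 0.052, 0.303]
contact_force: [-2.0, 16.0, 7.9]
width: 0.0233
gripper_force: 61.3
```

```bash
python3 st.py
```

```text
25.35 [ 4.3 16.1  6.6] [53.  27.3 80.8] [-0.046  0.053  2.064  0.229  0.424  1.236] 0.0233
lever -1.0376044752957487 114.53684996541506
crank 2.7445780609612296 rad 59.61786644958036 Ftan 12.343782893042125 Frad 11.195133937985766
```

>>> move_arm(
  steps=[0,0,0,-0.0005,0.0008,-0.0003,-1,0,0,0,-0.001,0.0016,-0.0006,-1,0,0,0,-0.0015,0.0025,-0.0008,-1,0,0,0,-0.002,0.0033,-0.0011,-1,0,0,0,-0.0024,0.0041,-0.0014,-1,0,0,0,-0.0029,0.005,-0.0016,-1,0,0,0,-0.0034,0.0058,-0.0019,-1,0,0,0,-0.004,0.0066,-0.0022,-1,0,0,0,-0.0045,0.0073,-0.0026,-1,0,0,0,-0.0045,0.0073,-0.0026,-1],
)

```text
clock: 26.35
position: [0.5623, 0.0797, 0.2105]
ee_rot: [-0.015, 0.951, 0.052, 0.306]
contact_force: [1.3, -1.0, 7.8]
width: 0.0238
gripper_force: 61.0
```

```bash
python3 st.py
```

```text
26.35 [ 5.4 -1.1  5.7] [51.1 31.1 80.8] [-0.03   0.052  2.073  0.2    0.407  1.272] 0.0238
lever -1.0069219738133137 112.09469211340918
crank 2.815654783674108 rad 59.81989635564408 Ftan -3.747081049210999 Frad 4.040963203327124
```

>>> move_arm(
  steps=[0,0,0,-0.0003,0.0005,-0.0002,-1,0,0,0,-0.0007,0.001,-0.0004,-1,0,0,0,-0.001,0.0015,-0.0006,-1,0,0,0,-0.0013,0.0019,-0.0008,-1,0,0,0,-0.0013,0.0019,-0.0008,-1,0,0,0,-0.0013,0.0019,-0.0008,-1,0,0,0,-0.0013,0.0019,-0.0008,-1,0,0,0,-0.0013,0.0019,-0.0008,-1,0,0,0,-0.0013,0.0019,-0.0008,-1,0,0,0,-0.0013,0.0019,-0.0008,-1],
)

```text
clock: 27.35
position: [0.5622, 0.08, 0.2105]
ee_rot: [-0.014, 0.95, 0.052, 0.307]
contact_force: [3.2, -8.6, 6.5]
width: 0.0236
gripper_force: 61.0
```

```bash
python3 st.py;python3 - <<'E'
from h import *
from rig import manip
x=manip.get_image("side")["pixels"]
cv2.imwrite("pics/a4.png",cv2.resize(x[70:270,180:400],(660,600),interpolation=cv2.INTER_CUBIC))
E
```

```text
27.35 [ 5.6 -8.8  4. ] [51.1 31.4 80.8] [-0.027  0.051  2.075  0.191  0.401  1.282] 0.0236
lever -1.0042684760704326 112.05520960669342
crank 2.819927630641006 rad 59.976412030063955 Ftan -10.429433486058652 Frad 0.16406449914122145
```

View pics/a4.png

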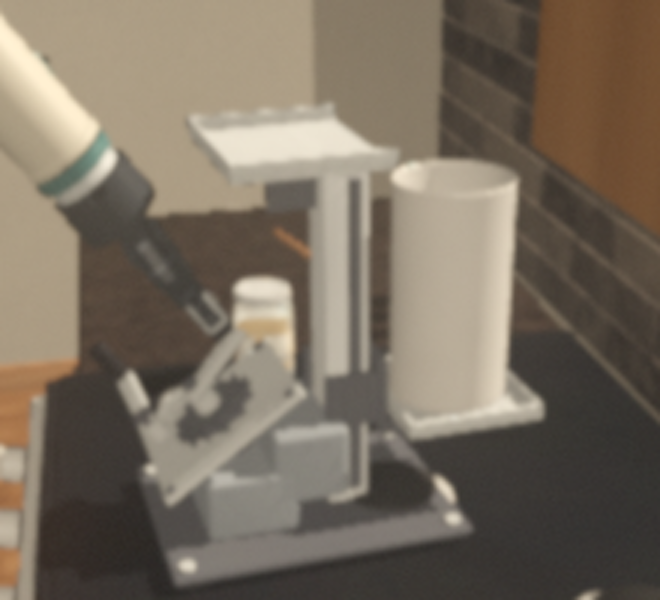

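Side: canister upright on the lowered tray at (465,405). The crank stops firmly and the grip force went from +13 N to -10 N, so the tray is seated. Releasing and backing off.

>>> move_arm(
  steps=[0,0,0,0.0007,-0.001,0.0004,-1,0,0,0,0.0013,-0.0019,0.0008,-1,0,0,0,0.0013,-0.0019,0.0008,1,0,0,0,0.0013,-0.0019,0.0008,1,0,0,0,0.0013,-0.0019,0.0008,1,0,0,0,0.0013,-0.0019,0.0008,1,0,0,0,0.0013,-0.0019,0.0008,1,0,0,0,-0.007,-0.0028,0.012,1,0,0,0,-0.018,-0.004,0.029,1,0,0,0,-0.029,-0.005,0.045,1],
)

```text
clock: 28.4
position: [0.528, 0.0772, 0.2503]
ee_rot: [-0.016, 0.952, 0.052, 0.3]
contact_force: [-0.2, -0.0, 0.5]
width: 0.0851
gripper_force: 0.0
```

```bash
python3 st.py
python3 - <<'E'
from ik import *
from rig import manip
s=manip.get_state();Rm=Ro.from_quat(s["ee_rot"][[1,2,3,0]]).as_matrix()
R4=Ro.from_rotvec(RW[:,2]*.4).as_matrix()@Rt
A=cw(-66,151.3,135)
print(A-s["position"],rows(s["position"],Rm,A,R4),"mid",cw(0,90,150)-s["position"],"desc",cw(-66,151.3,57)-A)
th=np.load("th.npy")
for z in(135,57): print(ik(s["qpos"],cw(-66,151.3,z),R4,th))
E
```

```text
28.4 [0.1 0.  0.5] [ 45.8  32.3 133.1] [-0.042 -0.048  2.049  0.168  0.542  1.301] 0.0851
lever -1.002377124514541 106.6833164088931
crank 2.8831622366153233 rad 56.04400057097994 Ftan -0.057633287543582705 Frad 0.08172150369956928
[-0.10474054  0.10854103 -0.06255009] ([-0.0362, -0.004, 0.0516], [-0.1047, 0.1085, -0.0626]) mid [-0.05303529  0.05240812 -0.01240677] desc [ 0.04448664  0.00474485 -0.06389386]
(array([ 0.37866024, -0.05875967,  2.24703618, -0.41734615,  0.39057474,
        1.78485036]), np.float64(1.4767606532771074e-21))
(array([ 0.34028487,  0.11620558,  2.29316968, -0.78663549,  0.18899741,
        2.14130475]), np.float64(9.559869614064864e-21))
```

>>> move_arm(
  steps=[0,0,0,-0.0086,-0.0009,0.0123,1,-0.004,-0.0004,0.0057,-0.02,0.01,0.01,1,-0.008,-0.0009,0.0115,-0.031,0.025,0.005,1,-0.012,-0.0013,0.0172,-0.042,0.04,-0.003,1,-0.0161,-0.0018,0.0229,-0.053,0.0524,-0.0124,1,-0.0201,-0.0022,0.0287,-0.064,0.065,-0.022,1,-0.0241,-0.0027,0.0344,-0.075,0.078,-0.033,1,-0.0281,-0.0031,0.0401,-0.086,0.09,-0.044,1,-0.0322,-0.0036,0.0459,-0.097,0.101,-0.055,1,-0.0362,-0.004,0.0516,-0.1047,0.1085,-0.0626,1],
)

```text
clock: 29.4
position: [0.4226, 0.1862, 0.1867]
ee_rot: [0.044, 0.923, 0.24, 0.297]
contact_force: [0.3, 0.5, 0.2]
width: 0.0856
gripper_force: 0.0
```

```bash
python3 st.py
python3 - <<'E'
from ik import *
from rig import manip
s=manip.get_state();Rm=Ro.from_quat(s["ee_rot"][[1,2,3,0]]).as_matrix()
R4=Ro.from_rotvec(RW[:,2]*.4).as_matrix()@Rt
print(rows(s["position"],Rm,cw(-66,151.3,56.5),R4))
E
```

```text
29.4 [ 0.4  0.4 -0. ] [-67.1 151.8 134.5] [ 0.382 -0.06   2.251 -0.422  0.389  1.789] 0.0856
lever 0.7641995420006074 106.0379648993699
crank 4.255929844179214 rad 165.96882237336024 Ftan -0.5275689659532965 Frad 0.20413472551961725
([0.0002, -0.0, -0.0004], [0.0454, 0.0043, -0.0633])
```

>>> move_arm(
  steps=[0,0,0,0.0045,0.0004,-0.0063,1,0,0,0,0.0091,0.0009,-0.0127,1,0,0,0,0.0136,0.0013,-0.019,1,0,0,0,0.0182,0.0017,-0.0253,1,0,0,0,0.0227,0.0022,-0.0317,1,0,0,0,0.0272,0.0026,-0.038,1,0,0,0,0.0318,0.003,-0.0443,1,0,0,0,0.0363,0.0034,-0.0506,1,0,0,0,0.0409,0.0039,-0.057,1,0,0,0,0.0454,0.0043,-0.0633,1],
)

```text
clock: 30.4
position: [0.4702, 0.1897, 0.1239]
ee_rot: [0.044, 0.923, 0.238, 0.298]
contact_force: [-0.1, -0.6, -0.0]
width: 0.0855
gripper_force: 0.0
```

>>> move_arm(
  steps=[0,0,0,0,0,0,-1,0,0,0,0,0,0,-1,0,0,0,0,0,0,-1,0,0,0,0,0,0,-1,0,0,0,0,0,0,-1,0,0,0,0,0,0,-1,0,0,0,0,0,0,-1,0,0,0,0,0,0,-1,0,0,0,0,0,0,-1,0,0,0,0,0,0,-1],
  squeeze=25,
)

```text
clock: 31.4
position: [0.4693, 0.1911, 0.1251]
ee_rot: [0.043, 0.923, 0.239, 0.299]
contact_force: [-2.7, 4.3, 2.5]
width: 0.0195
gripper_force: 26.7
```

```bash
python3 st.py
python3 - <<'E'
from h import *
t0=np.arctan2(80,67);f=lambda a:np.array([np.cos(t0+a),np.sin(t0+a),0])*.105
for k in range(0,11):print(k,np.round(RW@(f(.75-.075*k)-f(.75)),4).tolist())
E
```

```text
31.4 [-0.4  4.6  3.3] [-63.9 151.7  57.1] [ 0.339  0.117  2.29  -0.78   0.186  2.134] 0.0195
lever 0.7340724070682052 105.77192444122399
crank 4.2383941405567835 rad 164.60893049892522 Ftan -1.4170555588508784 Frad 4.3945367836815095
0 [0.0, 0.0, 0.0]
1 [0.0064, 0.0008, 0.0045]
2 [0.0129, 0.001, 0.009]
3 [0.0193, 0.0006, 0.0135]
4 [0.0258, -0.0003, 0.0179]
5 [0.0322, -0.0019, 0.0222]
6 [0.0384, -0.004, 0.0265]
7 [0.0446, -0.0066, 0.0306]
8 [0.0506, -0.0099, 0.0345]
9 [0.0564, -0.0136, 0.0383]
10 [0.062, -0.0179, 0.0418]
```

>>> move_arm(
  steps=[0.0018,0.0002,-0.0026,0.0032,0.0006,0.0022,-1,0.0036,0.0004,-0.0052,0.0064,0.001,0.0045,-1,0.0054,0.0006,-0.0078,0.0096,0.0013,0.0067,-1,0.0072,0.0008,-0.0104,0.0129,0.0015,0.009,-1,0.009,0.001,-0.013,0.0161,0.0014,0.0112,-1,0.0109,0.0012,-0.0156,0.0193,0.0012,0.0135,-1,0.0127,0.0014,-0.0182,0.0225,0.0008,0.0157,-1,0.0145,0.0016,-0.0208,0.0258,0.0003,0.0179,-1,0.0163,0.0018,-0.0234,0.029,-0.0005,0.02,-1,0.0181,0.0019,-0.026,0.0322,-0.0013,0.0222,-1],
)

```text
clock: 32.4
position: [0.5006, 0.1894, 0.1466]
ee_rot: [0.013, 0.942, 0.145, 0.301]
contact_force: [-6.4, 6.7, 2.2]
width: 0.0194
gripper_force: 27.0
```

```bash
python3 st.py
```

```text
32.4 [-3.3  7.3  5. ] [-26.3 146.7  57. ] [ 0.305  0.114  2.207 -0.48   0.244  2.003] 0.0194
lever 0.37425051993821934 106.18935916559624
crank 4.017117317826484 rad 149.03885399452048 Ftan 1.960025806497009 Frad 7.767773093870968
```

>>> move_arm(
  steps=[0.0018,0.0002,-0.0026,0.0031,-0.0005,0.0022,-1,0.0036,0.0004,-0.0052,0.0062,-0.0012,0.0043,-1,0.0054,0.0006,-0.0078,0.0093,-0.0024,0.0064,-1,0.0072,0.0008,-0.0104,0.0124,-0.0037,0.0084,-1,0.009,0.001,-0.013,0.0154,-0.0053,0.0104,-1,0.0109,0.0012,-0.0156,0.0184,-0.007,0.0123,-1,0.0127,0.0014,-0.0182,0.0213,-0.0088,0.0142,-1,0.0145,0.0016,-0.0208,0.0242,-0.0107,0.0161,-1,0.0163,0.0018,-0.0234,0.027,-0.0128,0.0179,-1,0.0181,0.0019,-0.026,0.0298,-0.015,0.0196,-1],
)

```text
clock: 33.4
position: [0.5308, 0.1745, 0.1666]
ee_rot: [-0.017, 0.952, 0.05, 0.301]
contact_force: [-4.6, 6.0, 2.4]
width: 0.0193
gripper_force: 26.9
```

```bash
python3 st.py
```

```text
33.4 [-1.9  6.5  4.2] [  8.5 128.7  57. ] [ 0.24   0.111  2.14  -0.266  0.292  1.937] 0.0193
lever 0.005434777600430651 107.38500826465489
crank 3.773775066241818 rad 128.98038610579516 Ftan 2.324229358052222 Frad 6.360657032977659
```

>>> move_arm(
  steps=[0,0,0,0.0007,-0.0006,0.0004,-1,0,0,0,0.0014,-0.0012,0.0009,-1,0,0,0,0.0021,-0.0017,0.0013,-1,0,0,0,0.0028,-0.0023,0.0018,-1,0,0,0,0.0032,-0.0027,0.0021,-1,0,0,0,0.0032,-0.0027,0.0021,-1,0,0,0,0.0032,-0.0027,0.0021,-1,0,0,0,0.0032,-0.0027,0.0021,-1,0,0,0,0.0032,-0.0027,0.0021,-1,0,0,0,0.0032,-0.0027,0.0021,-1],
)

```text
clock: 34.4
position: [0.5338, 0.1723, 0.1686]
ee_rot: [-0.017, 0.952, 0.051, 0.301]
contact_force: [-4.9, 8.5, 1.2]
width: 0.0189
gripper_force: 26.8
```

```bash
python3 st.py
```

```text
34.4 [-2.6  9.   3.3] [ 11.9 126.2  57.1] [ 0.232  0.11   2.134 -0.243  0.297  1.907] 0.0189
lever -0.03369061139012863 107.71095580301942
crank 3.7457075767177646 rad 126.75981224347092 Ftan 3.4334225674306103 Frad 8.716169426615007
```

>>> move_arm(
  steps=[0,0,0,0,-0.0005,0,-1,0,0,0,0.0001,-0.001,0,-1,0,0,0,0.0001,-0.0015,0,-1,0,0,0,0.0002,-0.002,0,-1,0,0,0,0.0002,-0.0025,0,-1,0,0,0,0.0002,-0.0025,0,-1,0,0,0,0.0002,-0.0025,0,-1,0,0,0,0.0002,-0.0025,0,-1,0,0,0,0.0002,-0.0025,0,-1,0,0,0,0.0002,-0.0025,0,-1],
)

```text
clock: 35.4
position: [0.5339, 0.172, 0.1686]
ee_rot: [-0.019, 0.952, 0.051, 0.302]
contact_force: [-5.4, 22.4, 0.7]
width: 0.0192
gripper_force: 27.2
```

```bash
python3 st.py
```

```text
35.4 [-2.  22.9  2.3] [ 11.9 125.8  57.1] [ 0.228  0.109  2.136 -0.227  0.293  1.889] 0.0192
lever -0.03617643763611522 107.4134535335309
crank 3.745410403060345 rad 126.36158435220729 Ftan 4.147700447781262 Frad 22.60987795180405
```

The lever is hard on its on-stop. Relax, open and retract.

>>> move_arm(
  steps=[0,0,0,-0.0001,0.0012,0,-1,0,0,0,-0.0002,0.0025,0,-1,0,0,0,-0.0002,0.0025,0,1,0,0,0,-0.0002,0.0025,0,1,0,0,0,-0.0002,0.0025,0,1,0,0,0,-0.0002,0.0025,0,1,0,0,0,-0.0002,0.0025,0,1,0,0,0,-0.0062,0.002,0.009,1,0,0,0,-0.021,0.0005,0.03,1,0,0,0,-0.036,-0.0015,0.052,1],
)

```text
clock: 36.4
position: [0.4977, 0.1668, 0.2206]
ee_rot: [-0.016, 0.952, 0.051, 0.3]
contact_force: [1.0, 0.6, -0.4]
width: 0.0853
gripper_force: 0.0
```

>>> move_arm(
  steps=[0,0,0,-0.01,0.003,0.014,1,0,0,0,-0.025,0.01,0.03,1,0,0,0,-0.04,0.02,0.045,1,0,0,0,-0.05,0.03,0.055,1,0,0,0,-0.06,0.04,0.065,1,0,0,0,-0.07,0.05,0.075,1,0,0,0,-0.08,0.06,0.08,1,0,0,0,-0.08,0.07,0.08,1,0,0,0,-0.08,0.08,0.08,1,0,0,0,-0.08,0.08,0.08,1],
)

```text
clock: 37.4
position: [0.4182, 0.2479, 0.3011]
ee_rot: [-0.016, 0.952, 0.052, 0.301]
contact_force: [-0.2, 0.9, 0.2]
width: 0.0853
gripper_force: 0.0
```

```bash
python3 st.py;python3 - <<'E'
from h import *
from rig import manip
x=[manip.get_image(n)["pixels"] for n in("side","top")]
a=cv2.resize(x[0][100:280,190:370],(400,400),interpolation=cv2.INTER_CUBIC);b=cv2.resize(x[1][170:270,205:305],(400,400),interpolation=cv2.INTER_CUBIC)
b=np.clip(b.astype(float)*1.5,0,255).astype('uint8')
cv2.imwrite("pics/a5.png",np.hstack([a,b]))
E
```

```text
37.4 [0.1 0.9 0.2] [  0.3 213.6 226.9] [ 0.578 -0.127  1.982 -0.386  0.764  2.249] 0.0853
lever 0.3518268447066166 178.11751738669614
crank 3.8383198609290057 rad 213.60021067405341 Ftan -0.09873585767283073 Frad 0.900139561628979
```

View pics/a5.png

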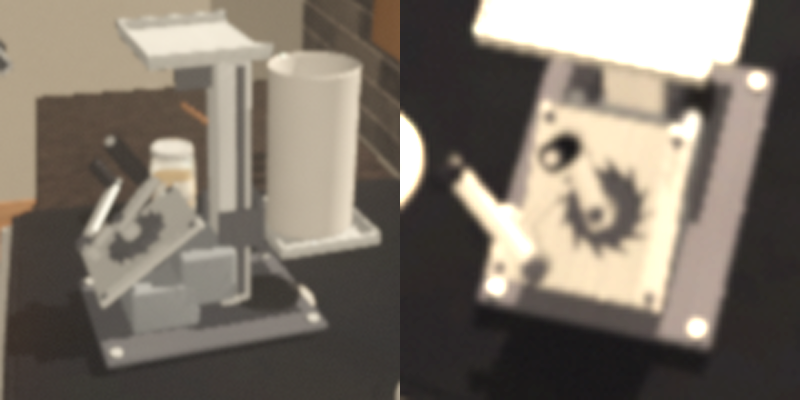

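Side: canister upright on the lowered tray. Top: the lever bar end is at about full-frame (218,210), the same as at the start, and the arm is clear. Handing in.

```bash
python3 -c "
from rig import manip
print(manip.sign_off())"
```

```text
the job is handed in; nothing more can be done
None
```

I let the tray down by hand onto its seat, about 97 mm below its start, and put the pawl lever back on its on-stop; the canister is still standing, I saw nothing else disturbed, and I handed the job in at about 37 s (no result came back).

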